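Switch the key-operated outlet selector the shorter way

TASK

Take the orange T-key out of its blue stand, seat its square shank fully home in the socket of the selector dial, and turn the dial with the key the shorter way round until its yellow pointer points at the outlet with the green collar. Feel for the socket gently rather than forcing the key, let go with the key left seated upright in the dial, and leave the beaker, bottle and vial where they stand.

Things in the scene. Friction and masses are not known exactly. Their poses are not given: they have to be found in the camera images.
- key: T-key, 0.08 to 0.17 kg. Origin: centre of the shank's foot, z up the shank. Square shank 14 x 14 mm, sides along x and y, z 0 to 20, lowest 2 mm tapering to 12.6 mm; collar 25 mm across, z 20 to 24; orange grip bar z 43 to 69, 50 mm long in x, 12 mm thick in y. It starts upright in the blue stand, square to it, foot 5 mm above the worktop.
- key_stand: blue block 64 x 64 x 24 mm fixed to the worktop, origin at the centre of its underside, with one square hole of 16.5 mm, 19 mm deep, in its middle that holds the key.
- head: selector valve fixed to the worktop: grey housing 126 x 126 x 24 mm, origin at the centre of its underside. On it a black dial 58 mm across, z 25 to 32, with a yellow pointer line from the middle outward. Four brass outlet nozzles 16 mm high stand round it, 47 mm from the middle, at bearings 2.09, 4.19, 0.8 and -0.8 rad in this frame (from +x towards +y).
- socket (a point): nominal socket mouth, on top of the steel boss (28 mm square, z 32 to 54) in the dial's middle: head frame 0, 0, 54 mm. The dial floats in its bearing: the real socket axis is up to 5 mm off this point in each of head x and y, differently every time; only about 40 N sideways would shift it. Find it by feel or by eye.
- dial (a joint): bearing of the pointer in the head frame, rad: 0 along head +x, growing counter-clockwise from above; endless, 6.283 is one turn. It starts at 2.74 to 3.54. It is 2.09 when pointing at the nozzle on the head's +y side, 4.19 (same as -2.09) at the one on its -y side. Dry friction 0.06 N m holds it where it is left.
- green_collar: green ring, 21 mm across, 6 mm high, round the foot of the wanted outlet nozzle; origin at the centre of its underside, 24 mm above head origin. It is at bearing 2.09 or 4.19 of the head.
- red_collar: red ring of the same size round the nozzle at the other of those two bearings: not wanted.
- beaker: glass beaker 56 mm across, 68 mm high, origin at the centre of its underside. Leave it alone.
- bottle: brown bottle with black cap 42 mm across, 85 mm high, origin at the centre of its underside. Leave it alone.
- vial: small vial with green cap 25 mm across, 52 mm high, origin at the centre of its underside. Leave it alone.
- key_grip (a point): centre of the key's grip bar, 56 mm above its foot, on the shank's axis, axes as the key's: pinch the bar here from above, across y (12 mm).
- home (a point): point at head frame 0, 0, 34 mm: height of the key's foot when its collar sits on the boss, fully home. Socket 15.6 mm square, 21.5 mm deep, sides along and across the pointer; the key fits at any quarter turn, with about 0.13 rad of play either way, so the dial lags behind it. Over 30 N of contact between key and valve damages it.
Not all that is in view belongs to the job. What is shaped like the key but red is not meant.

How it is judged:
By the outcome, as a careful person would: the job done as asked, in the order asked, and still so for the second after the job is handed in, with the robot touching nothing.
It also fails if it takes over 72 s, if anything falls off the work surface, if the arm or the gripper's body presses on something with over 40 N, if the wrist force passes 120 N, or if a joint passes its speed limit or range.

ROBOT

A 7-joint arm with a two-finger parallel gripper is mounted at the origin on a cart in front of the work surface, level with it; the furniture and walls round the work are solid. World frame = base frame: x ahead of the robot, y to its left, z up, the work surface at z = 0. Lengths are in mm, angles in degrees, forces in N, time in s.
With the tool pointing down it reaches from about 400 to 875 mm from the base axis. Payload 4.4 kg.
Tool frame: the origin (TCP) lies at the centre of the arm's flange, where the gripper is bolted on; the fingertips stand 173 mm ahead of it and the grasp point (between the pads) lies 155 mm ahead of it; z points along the fingers, y is the line along which they close (so a half turn about z gives the same grasp; the last joint's range is limited). The gripper opens to 85 mm and grips with 20 to 120 N. Pads are 22 mm wide; open, the fingers measure 114 mm over their backs; the gripper's body (76 mm by 85 mm) begins 54 mm behind the grasp point. The pads swing forward as they close: fully open they stand 13 mm farther back than shut.
Start: joints at [60.115, 36.005, 2.206, 86.941, -1.547, 57.084, -1.146], TCP at [286.139, -583.644, 404.713] pointing down, gripper open.
Joint ranges: [-175.42, 175.42], [-21.48, 121.26], [-71.46, 75.88], [10.55, 141.38], [-63.04, 243.04], [13.31, 113.54], [-168.57, 168.57]. Speed limits (degrees/s): [147.25, 147.25, 180, 180, 180, 180, 180].

INTERFACE

Orientations are given as a 3x3 rotation matrix whose columns are the frame's x, y, z axes.
In Python, from plant import robot gives the robot as it stands.
- The arm moves only by the tool step_arm, never from a script. Its argument "series" is a list of rows, each an object of numbers: "grip": the closure, from 0 (fully open) to 1 (shut); "x", "y", "z": the shift along the world's x, y, z in mm; "turn": the turn about the world's z in rad. A call has 1 to 20 rows; each row is the pose to reach, as a shift and turn from the pose commanded when the call began; what a row does not reach only later rows make up. A row lasts 1/10 s, in which the tool goes at most 50 mm and 8.59 degrees, less where a joint would pass 70% of its speed; a pose out of reach is approached as far as the arm can. A call with a gripper value outside its range is refused whole. The fingers move at their own pace and stop on an object; the grip force is fixed at half the most. Time passes only in rows, so rows that repeat a pose let the fingers close. It gives the time, the measured TCP pose, the force, the opening and the grip force at its end, in the units of the state.
- robot.state(): the state, without advancing time (a new reading comes with each control period).
- robot.snapshot(name): name is "scene" or "top"; returns the picture (400x640x3 uint8, blue, green, red); there is no depth.
- robot.camera_params(name): a dict with "vertical_fov" (degrees; the focal length in pixels is half the picture's height over the tangent of half this angle, whatever the lens; pixels are square), "cx", "cy" (the principal point, pixels), "k1" (the pictures are not rectified: a ray, as slopes to the right and down, at radius r is drawn at 1 + k1 r^2 times it, then the intrinsics apply), "rvec" (rotation vector, rad) and "tvec" (3), from world to camera coordinates, as OpenCV has them. Camera axes: x right, y down, z forward; pixel columns grow to the right and rows downward; lengths in mm; the calibration is good to about 2 mm. A picture is of the moment at which its call begins. camera_params takes no time and is no camera call.
- robot.finish_job(): hands the job in; it is judged then, once.
The state is a dict: "time": time; "joints": joint angles; "dq": joint speeds; "joint_efforts": joint torques, N m; "ee_pos": TCP position; "tcp_rot": TCP orientation; "force": force on the tool from outside, world axes, zero at the start; "ft_torque": the same for the moment, N m; "grip_width": opening from 0.0 (shut) to 1.0 (fully open); "finger_force": force on a finger pad.
Only numpy, scipy, OpenCV 4.12 (cv2) and the standard library are available. Lean on these libraries where they do the work, as an engineer would, in place of code of your own. Each camera call takes 0.05 s, during which the arm holds its last target. There are 200 camera calls.

## Working session

There is one attempt and no reset: what is moved stays moved. The work goes in short steps, Python scripts to look and compute and a tool call to move; the robot and the scene stay as the last step left them, time stands still between calls to the robot, and variables do not carry over. Pictures are saved under pics/ and viewed, at most 10 in all, crops included, and the job is handed in when it is done.

Besides the shell and the picture viewer there is one more tool, called after "Request:" as a command line: name --argument value ..., lists and objects as JSON in quotes. step_arm: Moves the arm, as the interface text tells. Its arguments: {"type":"object","properties":{"series":{"type":"array"}},"required":["series"]}

```bash
mkdir -p pics
cat > h.py <<'E'
import numpy as np, cv2
from plant import robot
def cam(n):
    p=robot.camera_params(n); f=200/np.tan(np.radians(p["vertical_fov"])/2)
    K=np.array([[f,0,p["cx"]],[0,f,p["cy"]],[0,0,1]]); D=np.array([p["k1"],0,0,0,0.])
    return K,D,np.array(p["rvec"],float),np.array(p["tvec"],float).reshape(3)
def ray(n,uv):
    K,D,r,t=cam(n); R=cv2.Rodrigues(r)[0]
    # exact inverse of radial model
    m=cv2.undistortPointsIter(np.array(uv,float).reshape(-1,1,2),K,D,None,None,(3,50,1e-10)).reshape(-1,2)
    d=np.c_[m,np.ones(len(m))]@R
    return -R.T@t,d
def plane(n,uv,z):
    c,d=ray(n,uv); return c+d*((z-c[2])/d[:,2])[:,None]
def proj(n,P):
    K,D,r,t=cam(n); return cv2.projectPoints(np.array(P,float).reshape(-1,1,3),r,t,K,D)[0].reshape(-1,2)
E
python3 - <<'E'
from h import *
for n in("scene","top"):
    im=robot.snapshot(n); cv2.imwrite(f"pics/{n}0.png",im)
    K,D,r,t=cam(n); print(n,K[0,0],D[0],-cv2.Rodrigues(r)[0].T@t, cv2.Rodrigues(r)[0][2])
s=robot.state(); print(s)
E
```

```text
scene 497.57707454778955 -0.06432994599610897 [ 69.5737687  618.37718895 889.78679756] [ 0.43206864 -0.52635596 -0.73230191]
top 379.55230657304975 0.005674366046825781 [440.96108139  39.61116069 918.64737757] [ 0.1322178   0.01230918 -0.99114426]
{'time': 0.1, 'joints': array([60.11434748, 36.05279258,  2.20319853, 86.99166859, -1.54783679,
       57.08385957, -1.1453309 ]), 'dq': array([-0.01752492, -0.13198101,  0.02199486, -0.15330164, -0.01029789,
       -0.04261626,  0.04002736]), 'joint_efforts': array([ 3.97906799e-03, -5.64522886e+01,  1.23071998e+00, -1.93970668e+01,
        1.12312892e-02,  5.40371781e-03,  4.10646135e-05]), 'ee_pos': array([ 286.02679482, -583.38058572,  403.88244972]), 'tcp_rot': array([[ 8.97910084e-01,  4.40178251e-01, -7.66433441e-04],
       [ 4.40178919e-01, -8.97908761e-01,  1.54157519e-03],
       [-9.61943035e-06, -1.72156375e-03, -9.99998518e-01]]), 'force': array([-0.82766147,  0.45595573, -1.17838905]), 'ft_torque': array([-0.01052685,  0.01383451, -0.02516299]), 'finger_force': 0.0, 'grip_width': 1.0015584982117014}
```

View pics/scene0.png

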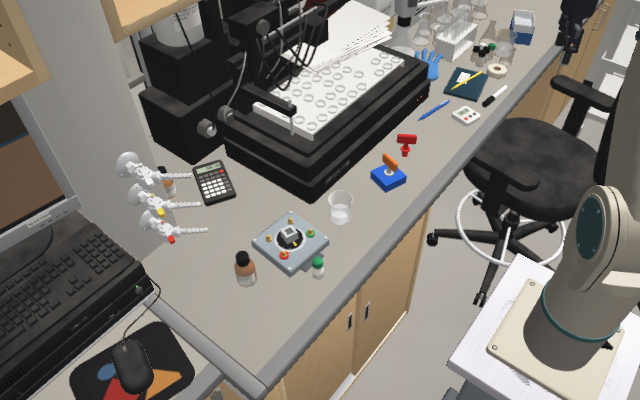

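View pics/top0.png

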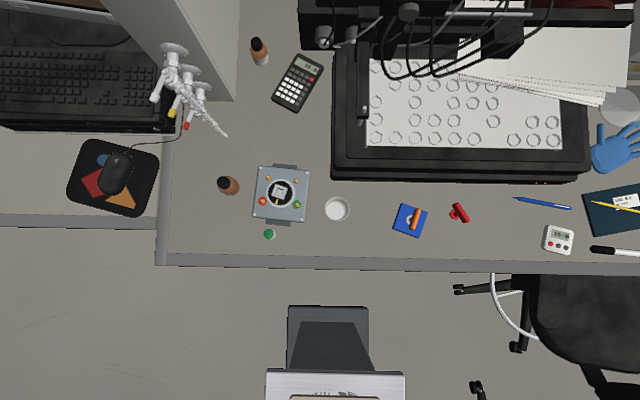

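The top view shows the orange T-key in its blue stand at (410,220), and the valve at (281,194) with the green collar at (299,203) and the red one at (262,201). Things that could be mistaken for the key: the red T-shape at (459,212), which is loose, red and not wanted. The blue and white timer and the pens don't resemble it. I choose the orange key in the blue stand.

```bash
cat > m.py <<'E'
from h import *
def blobs(im,lo,hi,roi,amin=8):
    h=cv2.cvtColor(im,cv2.COLOR_BGR2HSV); m=cv2.inRange(h,np.array(lo),np.array(hi))
    k=np.zeros_like(m); x0,y0,x1,y1=roi; k[y0:y1,x0:x1]=m[y0:y1,x0:x1]
    n,l,s,c=cv2.connectedComponentsWithStats(k)
    return [(s[i,4],c[i],np.argwhere(l==i)[:,::-1]) for i in range(1,n) if s[i,4]>=amin]
E
python3 - <<'E'
from m import *
I={n:robot.snapshot(n) for n in("scene","top")}
R={"top":dict(head=(245,160,315,228),key=(390,200,432,240)),"scene":dict(head=(248,208,332,272),key=(368,148,410,192))}
C=dict(orange=((5,150,120),(16,255,255)),blue=((105,150,60),(125,255,255)),green=((45,100,60),(85,255,255)),red=((0,150,80),(6,255,255)),yellow=((22,130,100),(34,255,255)))
for n in I:
  for c,o,z in(("orange","key",60),("blue","key",24),("green","head",28),("red","head",28),("yellow","head",32)):
    for a,ce,pts in blobs(I[n],*C[c],R[n][o]):
      r=cv2.minAreaRect(pts.astype(np.float32)); b=plane(n,cv2.boxPoints(r),z)
      print(n,c,a,ce.round(1),"ctr",plane(n,ce,z)[0].round(1),"box",b[:,:2].round(0).tolist())
crops=[cv2.resize(I["top"][160:230,240:320],None,fx=5,fy=5,interpolation=2),cv2.resize(I["top"][185:255,390:470],None,fx=5,fy=5,interpolation=2)]
cv2.imwrite("pics/crop1.png",np.hstack(crops))
E
```

```text
scene orange 129 [389.7 161.7] ctr [ 503.5 -174.6   60. ] box [[529.0, -170.0], [530.0, -195.0], [478.0, -178.0], [477.0, -153.0]]
scene blue 520 [387.4 178.2] ctr [ 494.4 -155.5   24. ] box [[544.0, -146.0], [517.0, -232.0], [451.0, -180.0], [479.0, -99.0]]
scene green 26 [310.1 233.7] ctr [532.2  99.   28. ] box [[546.0, 96.0], [532.0, 85.0], [521.0, 99.0], [535.0, 109.0]]
scene green 101 [317.4 262.2] ctr [471.2 149.2  28. ] box [[487.0, 144.0], [472.0, 133.0], [454.0, 155.0], [469.0, 167.0]]
scene red 28 [283.5 255.8] ctr [539.  180.5  28. ] box [[552.0, 178.0], [540.0, 168.0], [529.0, 180.0], [541.0, 190.0]]
scene yellow 13 [294.6 243.5] ctr [539.6 142.9  32. ] box [[545.0, 142.0], [540.0, 138.0], [534.0, 144.0], [540.0, 148.0]]
top orange 80 [415.6 218.5] ctr [ 504.8 -175.4   60. ] box [[483.0, -164.0], [528.0, -179.0], [526.0, -187.0], [481.0, -172.0]]
top blue 550 [408.2 220.4] ctr [ 502.7 -166.8   24. ] box [[484.0, -128.0], [545.0, -150.0], [524.0, -212.0], [463.0, -190.0]]
top green 30 [296.4 204.6] ctr [534.3  96.8  28. ] box [[543.0, 105.0], [543.0, 89.0], [527.0, 88.0], [526.0, 105.0]]
top red 26 [261.7 200. ] ctr [543.7 179.3  28. ] box [[534.0, 188.0], [551.0, 188.0], [551.0, 169.0], [534.0, 169.0]]
top yellow 13 [276.2 201.2] ctr [541.  144.4  32. ] box [[546.0, 147.0], [546.0, 143.0], [537.0, 142.0], [537.0, 147.0]]
```

View pics/crop1.png

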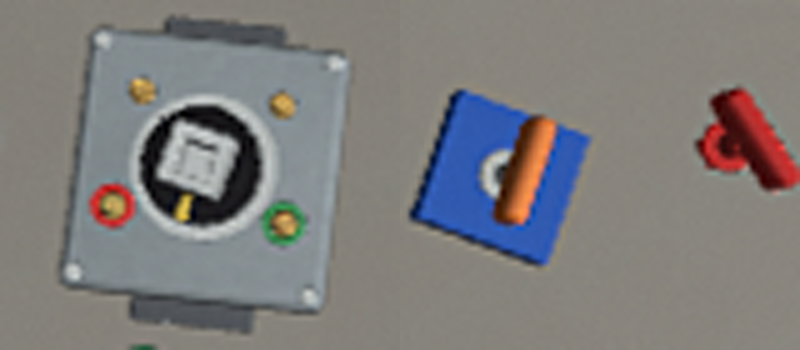

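The crop confirms the choice: orange bar in the blue stand, and a separate red decoy. The pointer points down-left, towards the robot. Red is on the left (+y, bearing 2.09), so green is at 4.19. The key is at about (504,-173.5) with yaw about -18.5°, and the dial must turn counter-clockwise.

Request:
step_arm --series '[{"grip":0,"x":218,"y":410,"z":-105,"turn":-0.778},{"grip":0,"x":218,"y":410,"z":-105,"turn":-0.778},{"grip":0,"x":218,"y":410,"z":-105,"turn":-0.778},{"grip":0,"x":218,"y":410,"z":-105,"turn":-0.778},{"grip":0,"x":218,"y":410,"z":-105,"turn":-0.778},{"grip":0,"x":218,"y":410,"z":-105,"turn":-0.778},{"grip":0,"x":218,"y":410,"z":-105,"turn":-0.778},{"grip":0,"x":218,"y":410,"z":-105,"turn":-0.778},{"grip":0,"x":218,"y":410,"z":-105,"turn":-0.778},{"grip":0,"x":218,"y":410,"z":-105,"turn":-0.778},{"grip":0,"x":218,"y":410,"z":-105,"turn":-0.778},{"grip":0,"x":218,"y":410,"z":-105,"turn":-0.778},{"grip":0,"x":218,"y":410,"z":-105,"turn":-0.778},{"grip":0,"x":218,"y":410,"z":-105,"turn":-0.778}]'

```text
time: 1.6
ee_pos: [503.5, -175.3, 300.1]
tcp_rot: [[0.948, -0.319, 0.0], [-0.319, -0.948, -0.001], [0.001, 0.001, -1.0]]
force: [-0.3, -1.1, 0.0]
grip_width: 0.998
finger_force: 0.0
```

Run:
```python
from m import *
s=robot.state(); print(s["time"],s["joints"].round(1),s["ee_pos"].round(1),s["tcp_rot"].round(3).tolist(),s["force"].round(1))
I=robot.snapshot("scene")
cv2.imwrite("pics/s1.png",cv2.resize(I[90:270,240:480],None,fx=3,fy=3,interpolation=2))
# boss/housing in top view from first picture
T=cv2.imread("pics/top0.png"); h=cv2.cvtColor(T,cv2.COLOR_BGR2HSV)
m=cv2.inRange(h,(0,0,150),(180,40,255)); k=np.zeros_like(m); k[182:202,270:290]=m[182:202,270:290]
pts=np.argwhere(k)[:,::-1]; r=cv2.minAreaRect(pts.astype(np.float32)); print(len(pts),r,pts.mean(0),plane("top",r[0],54),plane("top",pts.mean(0),54))
print(plane("top",cv2.boxPoints(r),54).round(1))
for a,c,p in blobs(T,(14,90,90),(24,255,255),(245,160,315,228),4): print("brass",a,c.round(1),plane("top",c,36)[0].round(1))
```

```text
1.6 [  6.8  35.8  14.2 111.6 -14.7  34.3 -78.1] [ 503.5 -175.3  300.1] [[0.948, -0.319, 0.0], [-0.319, -0.948, -0.001], [0.001, 0.001, -1.0]] [-0.3 -1.1  0. ]
150 ((279.5, 191.5), (19.0, 19.0), 90.0) [278.82666667 190.74666667] [[561.20867793 134.87461838  54.        ]] [[562.9300647  136.48551052  54.        ]]
[[582.9 157.6  54. ]
 [583.8 113.7  54. ]
 [539.6 112.3  54. ]
 [538.8 156.   54. ]]
brass 20 [268.  177.8] [596.  165.3  36. ]
brass 18 [296.1 180.7] [590.1  98.5  36. ]
brass 15 [262.4 201. ] [540.5 176.2  36. ]
brass 14 [276.3 201.1] [540.9 143.6  36. ]
brass 19 [296.4 204.2] [534.5  96.4  36. ]
```

View pics/s1.png

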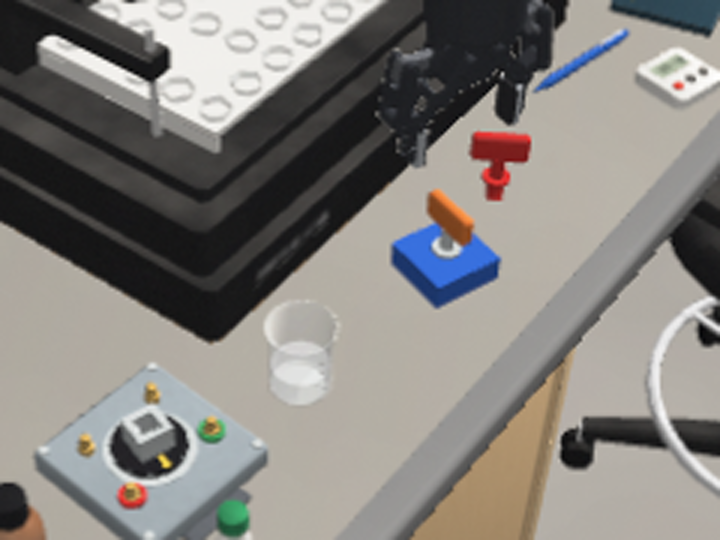

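The picture shows the open fingers straddling the line above the orange bar at (450,217) in the crop. I descend and grip.

Request:
step_arm --series '[{"grip":0,"x":0,"y":0,"z":-40,"turn":0},{"grip":0,"x":0,"y":0,"z":-70,"turn":0},{"grip":0,"x":0,"y":0,"z":-84,"turn":0},{"grip":0,"x":0,"y":0,"z":-84,"turn":0},{"grip":0.5,"x":0,"y":0,"z":-84,"turn":0},{"grip":0.8,"x":0,"y":0,"z":-84,"turn":0},{"grip":1,"x":0,"y":0,"z":-84,"turn":0},{"grip":1,"x":0,"y":0,"z":-84,"turn":0},{"grip":1,"x":0,"y":0,"z":-84,"turn":0},{"grip":1,"x":0,"y":0,"z":-84,"turn":0},{"grip":1,"x":0,"y":0,"z":-84,"turn":0},{"grip":1,"x":0,"y":0,"z":-84,"turn":0}]'

```text
time: 2.85
ee_pos: [504.3, -173.7, 216.3]
tcp_rot: [[0.949, -0.317, 0.001], [-0.317, -0.949, -0.0], [0.001, -0.0, -1.0]]
force: [0.2, 0.5, 5.7]
grip_width: 0.13
finger_force: 58.5
```

Request:
step_arm --series '[{"grip":1,"x":0,"y":0,"z":20,"turn":0},{"grip":1,"x":0,"y":0,"z":60,"turn":0},{"grip":1,"x":0,"y":0,"z":100,"turn":0},{"grip":1,"x":0,"y":0,"z":120,"turn":0},{"grip":1,"x":8,"y":45,"z":120,"turn":0},{"grip":1,"x":16,"y":90,"z":120,"turn":0},{"grip":1,"x":25,"y":135,"z":120,"turn":0},{"grip":1,"x":33,"y":180,"z":120,"turn":0},{"grip":1,"x":41,"y":225,"z":120,"turn":0},{"grip":1,"x":49,"y":270,"z":120,"turn":0},{"grip":1,"x":57,"y":310,"z":120,"turn":0},{"grip":1,"x":57,"y":310,"z":100,"turn":0},{"grip":1,"x":57,"y":310,"z":70,"turn":0},{"grip":1,"x":57,"y":310,"z":70,"turn":0},{"grip":1,"x":57,"y":310,"z":70,"turn":0},{"grip":1,"x":57,"y":310,"z":70,"turn":0}]'

```text
time: 4.45
ee_pos: [561.7, 135.9, 286.8]
tcp_rot: [[0.948, -0.317, 0.002], [-0.317, -0.948, 0.0], [0.002, -0.001, -1.0]]
force: [-0.1, 0.4, -0.5]
grip_width: 0.128
finger_force: 58.8
```

Run:
```python
from m import *
s=robot.state(); print(s["ee_pos"].round(1),s["joints"].round(1),s["force"].round(1),s["grip_width"])
for n in("scene","top"):
    I=robot.snapshot(n); cv2.imwrite(f"pics/{n}2.png",I)
I=cv2.imread("pics/scene2.png"); J=cv2.imread("pics/scene0.png")
c=[cv2.resize(a[215:275,255:325],None,fx=5.7,fy=5.7,interpolation=2) for a in(J,I)]
o=np.hstack(c); cv2.imwrite("pics/c2.png",o); print(o.shape)
```

```text
[561.7 135.9 286.8] [ -26.7   40.    16.3  105.2  -17.4   37.2 -108.6] [-0.1  0.4 -0.5] 0.12816897274339079
(342, 798, 3)
```

View pics/c2.png

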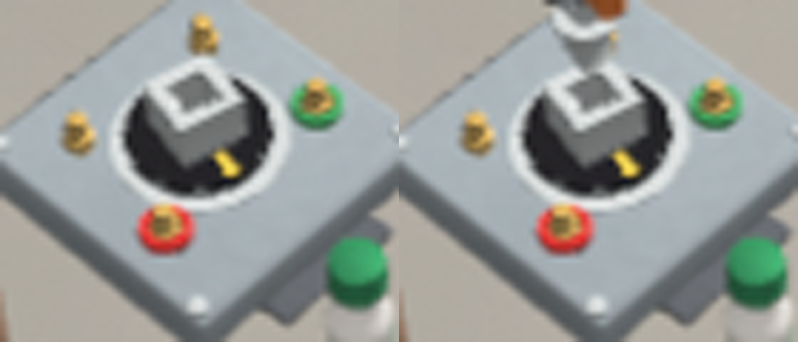

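The left crop shows the boss top with corners at about (148,95), (198,58), (250,95) and (195,130). The right crop shows the key's foot hanging just behind it, with its lower tip at (187,68) relative to that crop.

Run:
```python
from m import *
f=lambda x,y:((np.array([x,y])+.5)/5.7-.5+[255,215])
J=cv2.imread("pics/scene0.png").astype(int)
print("boss eye",plane("scene",[f(148,95),f(198,58),f(250,95),f(195,130)],54).round(1).tolist(), plane("scene",f(198,94.5),54).round(1))
# mask-based: white rim of boss top
g=cv2.cvtColor(cv2.imread("pics/scene0.png"),cv2.COLOR_BGR2GRAY); k=np.zeros_like(g); k[223:241,279:301]=(g[223:241,279:301]>195)*255
cs=max(cv2.findContours(k,0,2)[0],key=cv2.contourArea); h=cv2.convexHull(cs).reshape(-1,2)
w=plane("scene",h,54)[:,:2].astype(np.float32); print("rim",len(cs),cv2.minAreaRect(w))
s=robot.state()["ee_pos"]; 
foot=np.array([s[0],s[1],s[2]-211.3]); print("foot proj",proj("scene",foot),"crop",(proj("scene",foot)[0]-[255,215]+.5)*5.7-.5)
print("tip seen", f(187,68))
a=np.radians(-18.5); R=np.array([[np.cos(a),-np.sin(a)],[np.sin(a),np.cos(a)]])
for c in [(-6.3,-6.3),(6.3,-6.3),(6.3,6.3),(-6.3,6.3)]:
    q=foot+np.r_[R@c,0]; print(c,((proj("scene",q)[0]-[255,215]+.5)*5.7-.5).round(0))
```

```text
boss eye [[573.3, 148.4, 54.0], [570.2, 122.9, 54.0], [542.6, 124.7, 54.0], [548.0, 150.3, 54.0]] [[558.4 136.6  54. ]]
rim 26 ((561.4898681640625, 135.31594848632812), (28.402368545532227, 26.626188278198242), 71.12910461425781)
foot proj [[287.65672619 223.83896352]] crop [188.49333931  52.73209206]
tip seen [287.39473684 226.51754386]
(-6.3, -6.3) [212.  56.]
(6.3, -6.3) [194.  35.]
(6.3, 6.3) [166.  49.]
(-6.3, 6.3) [183.  71.]
```

Request:
step_arm --series '[{"grip":1,"x":0,"y":0,"z":-10,"turn":0},{"grip":1,"x":0,"y":0,"z":-18,"turn":0},{"grip":1,"x":0,"y":0,"z":-20,"turn":0},{"grip":1,"x":0,"y":0,"z":-21,"turn":0},{"grip":1,"x":0,"y":0,"z":-22,"turn":0},{"grip":1,"x":0,"y":0,"z":-22.5,"turn":0},{"grip":1,"x":0,"y":0,"z":-22.5,"turn":0}]'

```text
time: 5.25
ee_pos: [561.4, 136.3, 263.2]
tcp_rot: [[0.949, -0.317, 0.001], [-0.317, -0.949, -0.0], [0.001, -0.0, -1.0]]
force: [-0.3, -0.5, -1.6]
grip_width: 0.128
finger_force: 58.9
```

Request:
step_arm --series '[{"grip":1,"x":0,"y":0,"z":-1,"turn":0},{"grip":1,"x":0,"y":0,"z":-2,"turn":0},{"grip":1,"x":0,"y":0,"z":-2,"turn":0}]'

```text
time: 5.55
ee_pos: [561.4, 136.3, 261.1]
tcp_rot: [[0.948, -0.317, 0.001], [-0.317, -0.948, -0.0], [0.001, -0.0, -1.0]]
force: [0.7, -1.3, -1.8]
grip_width: 0.133
finger_force: 58.7
```

Request:
step_arm --series '[{"grip":1,"x":0,"y":0,"z":-1,"turn":0},{"grip":1,"x":0,"y":0,"z":-2,"turn":0},{"grip":1,"x":0,"y":0,"z":-3,"turn":0},{"grip":1,"x":0,"y":0,"z":-3,"turn":0}]'

```text
time: 5.95
ee_pos: [561.4, 136.3, 258.2]
tcp_rot: [[0.948, -0.317, 0.001], [-0.317, -0.948, -0.0], [0.001, -0.0, -1.0]]
force: [2.0, -0.6, -2.0]
grip_width: 0.134
finger_force: 58.8
```

Request:
step_arm --series '[{"grip":1,"x":0.4,"y":0,"z":-2,"turn":0},{"grip":1,"x":0.4,"y":0,"z":-4,"turn":0},{"grip":1,"x":0.4,"y":0,"z":-6,"turn":0},{"grip":1,"x":0.4,"y":0,"z":-8,"turn":0},{"grip":1,"x":0.4,"y":0,"z":-8,"turn":0}]'

```text
time: 6.45
ee_pos: [561.6, 136.3, 249.9]
tcp_rot: [[0.949, -0.317, -0.0], [-0.317, -0.949, -0.0], [-0.0, 0.0, -1.0]]
force: [1.3, -0.8, -2.3]
grip_width: 0.134
finger_force: 58.7
```

Request:
step_arm --series '[{"grip":1,"x":0,"y":0,"z":-1.5,"turn":0},{"grip":1,"x":0,"y":0,"z":-3,"turn":0},{"grip":1,"x":0,"y":0,"z":-4,"turn":0},{"grip":1,"x":0,"y":0,"z":-4,"turn":0}]'

```text
time: 6.85
ee_pos: [561.6, 136.4, 246.1]
tcp_rot: [[0.949, -0.317, 0.0], [-0.317, -0.949, -0.0], [0.0, 0.0, -1.0]]
force: [2.1, -0.0, -1.2]
grip_width: 0.129
finger_force: 58.8
```

Request:
step_arm --series '[{"grip":1,"x":0,"y":0,"z":-0.5,"turn":0},{"grip":1,"x":0,"y":0,"z":-1,"turn":0},{"grip":1,"x":0,"y":0,"z":-1,"turn":0}]'

```text
time: 7.15
ee_pos: [561.6, 136.3, 245.3]
tcp_rot: [[0.949, -0.317, 0.0], [-0.317, -0.949, 0.0], [0.0, -0.0, -1.0]]
force: [2.2, -0.3, -0.7]
grip_width: 0.132
finger_force: 59.2
```

Request:
step_arm --series '[{"grip":1,"x":0,"y":0,"z":-0.4,"turn":0},{"grip":1,"x":0,"y":0,"z":-0.8,"turn":0},{"grip":1,"x":0,"y":0,"z":-0.8,"turn":0}]'

```text
time: 7.45
ee_pos: [561.7, 136.3, 245.2]
tcp_rot: [[0.948, -0.317, 0.001], [-0.317, -0.948, 0.0], [0.0, -0.0, -1.0]]
force: [0.2, -0.6, 6.7]
grip_width: 0.131
finger_force: 60.2
```

The key is home: the descent stopped with +7 N and the foot at the nominal height. I ease off a touch and turn counter-clockwise in stages, watching the side force.

Request:
step_arm --series '[{"grip":1,"x":0,"y":0,"z":0.4,"turn":0.05},{"grip":1,"x":0,"y":0,"z":0.4,"turn":0.12},{"grip":1,"x":0,"y":0,"z":0.4,"turn":0.19},{"grip":1,"x":0,"y":0,"z":0.4,"turn":0.26},{"grip":1,"x":0,"y":0,"z":0.4,"turn":0.33},{"grip":1,"x":0,"y":0,"z":0.4,"turn":0.4},{"grip":1,"x":0,"y":0,"z":0.4,"turn":0.4}]'

```text
time: 8.15
ee_pos: [562.1, 136.5, 245.3]
tcp_rot: [[0.997, 0.078, 0.002], [0.078, -0.997, 0.001], [0.002, -0.001, -1.0]]
force: [3.4, 0.7, 1.8]
grip_width: 0.131
finger_force: 59.4
```

```bash
python3 -c "
from h import *
s=robot.state();print(s['force'].round(1),s['ft_torque'].round(3))"
```

```text
[3.4 0.7 1.8] [-0.036 -0.662  0.027]
```

Request:
step_arm --series '[{"grip":1,"x":0.4,"y":0,"z":0,"turn":0.07},{"grip":1,"x":0.4,"y":0,"z":0,"turn":0.14},{"grip":1,"x":0.4,"y":0,"z":0,"turn":0.21},{"grip":1,"x":0.4,"y":0,"z":0,"turn":0.28},{"grip":1,"x":0.4,"y":0,"z":0,"turn":0.35},{"grip":1,"x":0.4,"y":0,"z":0,"turn":0.42},{"grip":1,"x":0.4,"y":0,"z":0,"turn":0.5},{"grip":1,"x":0.4,"y":0,"z":0,"turn":0.5}]'

```text
time: 8.95
ee_pos: [562.2, 137.0, 245.2]
tcp_rot: [[0.838, 0.546, 0.001], [0.546, -0.838, 0.001], [0.002, -0.001, -1.0]]
force: [1.8, 1.7, 4.2]
grip_width: 0.131
finger_force: 59.6
```

Request:
step_arm --series '[{"grip":1,"x":0,"y":0.4,"z":0,"turn":0.07},{"grip":1,"x":0,"y":0.4,"z":0,"turn":0.14},{"grip":1,"x":0,"y":0.4,"z":0,"turn":0.21},{"grip":1,"x":0,"y":0.4,"z":0,"turn":0.28},{"grip":1,"x":0,"y":0.4,"z":0,"turn":0.35},{"grip":1,"x":0,"y":0.4,"z":0,"turn":0.42},{"grip":1,"x":0,"y":0.4,"z":0,"turn":0.42}]'

```text
time: 9.65
ee_pos: [561.9, 137.5, 245.2]
tcp_rot: [[0.544, 0.839, 0.0], [0.839, -0.544, 0.001], [0.001, -0.0, -1.0]]
force: [0.5, 1.9, 6.3]
grip_width: 0.13
finger_force: 59.8
```

Run:
```python
from m import *
s=robot.state();print(s['force'].round(1),s['ft_torque'].round(3), np.degrees(np.arctan2(*s["tcp_rot"][1::-1,0])))
for n,roi in(("scene",(248,208,332,272)),("top",(245,160,315,228))):
    I=robot.snapshot(n); cv2.imwrite(f"pics/{n}3.png",I)
    for a,c,p in blobs(I,(22,130,90),(34,255,255),roi,3): print(n,a,c.round(1),plane(n,c,32)[0].round(1))
a=cv2.imread("pics/scene3.png")[205:275,250:330];b=cv2.imread("pics/top3.png")[160:230,240:320]
cv2.imwrite("pics/c3.png",np.hstack([cv2.resize(v,None,fx=5,fy=5,interpolation=2) for v in(a,b)]))
```

```text
[0.5 1.9 6.3] [ 0.515 -0.252  0.011] 57.07303821060832
scene 13 [299.  235.2] [546.9 119.4  32. ]
```

View pics/c3.png

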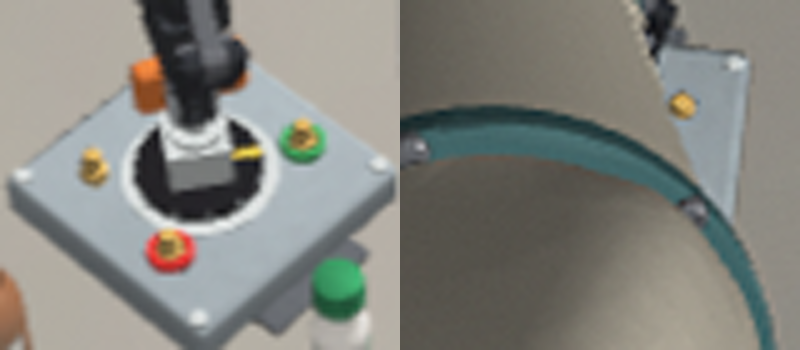

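The scene crop shows the key seated with its collar on the boss, and the yellow pointer at (247,154) a little short of the green-collared nozzle at (302,140). About 6° more is needed.

Request:
step_arm --series '[{"grip":1,"x":0,"y":0.3,"z":0.3,"turn":0.05},{"grip":1,"x":0,"y":0.3,"z":0.3,"turn":0.11},{"grip":1,"x":0,"y":0.3,"z":0.3,"turn":0.11},{"grip":1,"x":0,"y":0.3,"z":0.3,"turn":0.11}]'

```text
time: 10.15
ee_pos: [561.8, 137.6, 245.2]
tcp_rot: [[0.449, 0.894, 0.0], [0.894, -0.449, 0.001], [0.001, -0.0, -1.0]]
force: [1.2, 2.7, 4.6]
grip_width: 0.13
finger_force: 59.6
```

```bash
cat > ang.py <<'E'
from m import *
s=robot.state();print(s['ee_pos'].round(1),s['force'].round(1),"yaw",np.degrees(np.arctan2(*s["tcp_rot"][1::-1,0])).round(2))
def meas(I):
    out={}
    for k,lo,hi,z in(("green",(45,100,60),(85,255,255),27),("red",(0,150,80),(6,255,255),27),("ptr",(22,110,90),(34,255,255),32)):
        b=[x for x in blobs(I,lo,hi,(255,208,328,262),5)]; a,c,p=max(b,key=lambda x:x[0])
        w=plane("scene",p,z)[:,:2]
        out[k]=(w.mean(0),a); 
        if k=="ptr":
            h=cv2.cvtColor(I,cv2.COLOR_BGR2HSV).astype(float); wt=h[p[:,1],p[:,0],1]*h[p[:,1],p[:,0],2]
            m=(w*wt[:,None]).sum(0)/wt.sum(); v=np.linalg.eigh(np.cov(w.T,aweights=wt))[1][:,1]
            for ax in((561.5,135.3),(562,136.5)): print("ptr",m.round(1),"ang",np.degrees(np.arctan2(*(m-ax)[::-1])).round(1)%360,end=" ")
            print("pca",np.degrees(np.arctan2(v[1],v[0])).round(1)%180)
    g,r=out["green"][0],out["red"][0]; d=r-g; print("g",g.round(1),"r",r.round(1),"head yaw",np.degrees(np.arctan2(-d[0],d[1])).round(1))
meas(cv2.imread("pics/scene0.png"))
I=robot.snapshot("scene"); meas(I); cv2.imwrite("pics/last.png",I)
E
python3 ang.py
```

```text
[561.8 137.6 245.2] [1.2 2.7 4.6] yaw 63.32
ptr [540.4 142.9] ang 160.3 ptr [540.4 142.9] ang 163.6 pca 157.6
g [476.6 142.8] r [539.6 180. ] head yaw -59.4
ptr [548.3 117.4] ang 233.7 ptr [548.3 117.4] ang 234.4 pca 50.2
g [476.6 142.8] r [539.6 180. ] head yaw -59.4
```

The pointer is at about 234–236° in world, against a target of about 235.4°. I unload and let go, then rise clear.

Request:
step_arm --series '[{"grip":1,"x":0,"y":0.2,"z":0.2,"turn":-0.03},{"grip":1,"x":0,"y":0.2,"z":0.2,"turn":-0.03},{"grip":0.7,"x":0,"y":0.2,"z":0.2,"turn":-0.03},{"grip":0.4,"x":0,"y":0.2,"z":0.2,"turn":-0.03},{"grip":0,"x":0,"y":0.2,"z":0.2,"turn":-0.03},{"grip":0,"x":0,"y":0.2,"z":0.2,"turn":-0.03},{"grip":0,"x":0,"y":0.2,"z":0.2,"turn":-0.03},{"grip":0,"x":0,"y":0.2,"z":0.2,"turn":-0.03},{"grip":0,"x":0,"y":0.2,"z":20,"turn":-0.03},{"grip":0,"x":0,"y":0.2,"z":60,"turn":-0.03},{"grip":0,"x":0,"y":0.2,"z":100,"turn":-0.03},{"grip":0,"x":0,"y":0.2,"z":140,"turn":-0.03},{"grip":0,"x":0,"y":0.2,"z":140,"turn":-0.03}]'

```text
time: 11.5
ee_pos: [563.6, 137.9, 390.8]
tcp_rot: [[0.473, 0.881, 0.011], [0.881, -0.474, 0.003], [0.008, 0.008, -1.0]]
force: [0.3, 0.5, 0.4]
grip_width: 0.999
finger_force: 0.0
```

```bash
python3 ang.py; python3 -c "
import cv2
a=cv2.imread('pics/last.png')[180:290,215:365];cv2.imwrite('pics/c4.png',cv2.resize(a,None,fx=5,fy=5,interpolation=2))"
```

```text
[563.6 137.9 390.8] [0.3 0.5 0.4] yaw 61.74
ptr [540.4 142.9] ang 160.3 ptr [540.4 142.9] ang 163.6 pca 157.6
g [476.6 142.8] r [539.6 180. ] head yaw -59.4
ptr [548.3 117.4] ang 233.6 ptr [548.3 117.4] ang 234.4 pca 50.2
g [476.6 142.8] r [539.6 179.7] head yaw -59.6
```

View pics/c4.png

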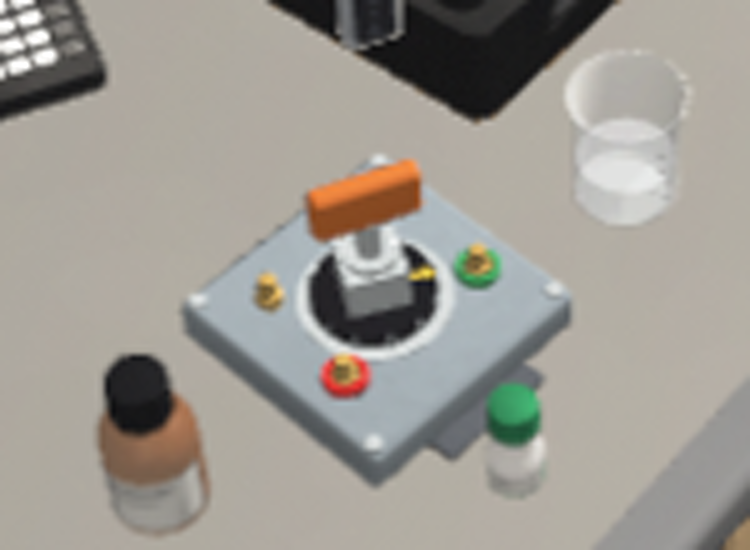

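The key stands upright with its collar on the boss. The pointer at (425,273) is aimed at the green-collared nozzle at (478,265), and the beaker, bottle and vial have not moved.

```bash
python3 -c "
from plant import robot
print(robot.finish_job())"
```

```text
the job is handed in; nothing more can be done
None
```

I handed the job in at about 12 s: the key is seated upright in the dial, the pointer is at the green-collared outlet to within about 2° by camera, and the beaker, bottle and vial stand where they were.

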